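# Vent the jeweller's dry pot over a readied steel plate

## Task

First slide the dark steel plate along the bench, without lifting it, onto the green mat, wholly on it and square with it, and let go: it is to receive parts from the dry pot. Then take the pot's lid by its knob, pull it straight up until the sticky seal lets go without whipping it away, and finish while holding it level over the pot, about 20 mm above the rim and clear of it. Leave the saw, bottle and dish alone.

Things in the scene. Friction and masses are not known exactly. Their poses are not given: they have to be found in the camera images.
- plate: Loose dark steel plate, 100 mm (own x) by 56 mm (own y) by 12 mm thick, about 0.5 kg, lying flat on the bench. Origin at the centre of its underside, z up. It can be gripped across its 56 mm width with the fingertips just above the bench. Lift counts as more than 12 mm off the bench.
- mat: Thin green mat with a black edging, 130 mm (own x) by 86 mm (own y), fixed and flush with the bench: no step for the plate to climb. Origin at its centre, at bench height. The plate belongs on it with its long side along the mat's long side, either way round. The mat lies to the robot's left or right, on the other side from the pot.
- pot: Round amber pot on a black foot, fixed to the bench: outer diameter 100 mm (foot 112 mm), rim 70 mm above the bench. Origin at the centre of its underside, z up. An orange springy seal lip inside the mouth grips the lid's plug.
- pot_rim (a point): Centre of the pot's mouth, 70 mm above the bench. The height of lid above it is the gap under the lid. The seal holds the lid: the upward pull rises over the first 4 mm to a peak of 15 to 20 N and drops; from 7 to 12 mm the springy lip slips under the plug and nudges it up (to 15 N); above 14 mm only the lid's weight is left. Let go, the lid comes to rest on the lip some 12 mm up.
- lid: Loose steel lid of the pot, about 0.25 kg: a disc of 104 mm diameter, 7 mm thick, with a black round knob in the middle, 28 mm diameter and 34 mm tall, its top 41 mm above the lid's origin. Below the disc a rubber plug 13.5 mm deep, 78 mm across its bead, sits in the pot. Origin on the axis at the underside of the disc, z up; closed, it lies in the plane of the rim.
- saw: Bystander: jeweller's piercing saw lying flat, steel frame about 80 by 135 mm with a 100 mm wooden handle along own -y, under 20 mm high. Origin near the middle of the frame at bench height.
- flux: Bystander: small green bottle with a white cap, 40 mm diameter, 75 mm tall. Origin at the centre of its underside.
- dish: Bystander: small white ceramic bowl, 72 mm across, 28 mm high. Origin at the centre of its underside.
Not all that is in view belongs to the job. There is more than one size of the plate; the one meant has the size given above. Leave any yellow look-alike of the lid alone.

How it is judged:
By the outcome, as a careful person would: the job done as asked, in the order asked, and still so for the second after the job is handed in, while the arm keeps its last pose, push and grip.
It also fails if it takes over 51 s, if anything falls off the work surface, if the arm or the gripper's body presses on something with over 40 N, if the wrist force passes 120 N, or if a joint passes its speed limit or range.

## Robot

A 6-joint arm with a two-finger parallel gripper is mounted at the origin on the work surface. World frame = base frame: x ahead of the robot, y to its left, z up, the work surface at z = 0. Lengths are in m, angles in rad, forces in N, time in s.
With the tool pointing down it reaches from about 0.425 to 0.95 m from the base axis. Payload 14.7 kg.
Tool frame: the origin (TCP) lies between the finger pads; the fingertips stand 19 mm ahead of it and the grasp point (between the pads) is the TCP; z points along the fingers, x is the direction in which the jaws open and shut, and the axes are right-handed (so a half turn about z gives the same grasp; the last joint's range is limited). The gripper opens to 85 mm and grips with 20 to 120 N. Pads are 22 mm wide; open, the fingers measure 114 mm over their backs; the gripper's body (76 mm by 85 mm) begins 54 mm behind the grasp point. The pads swing forward as they close: fully open they stand 13 mm farther back than shut.
Start: joints at [-1.164, 0.48, 1.596, -0, 1.065, -0.047], TCP at [0.285, -0.584, 0.25] pointing down, gripper open.
Joint ranges: [-2.75, 2.75], [-0.82, 2.05], [0.23, 2.67], [-1.56, 4.7], [0.09, 2.69], [-2.92, 2.92]. Speed limits (rad/s): [1.89, 1.89, 2.39, 3.01, 3.01, 3.01].

## Interface

Orientations are given as a unit quaternion [x, y, z, w].
In Python, from rig import get_state, snapshot, close_job gives the robot as it stands.
- The arm moves only by the tool move_arm, never from a script. Its argument "plan" is text: rows parted by semicolons, each of 6 numbers parted by spaces: the shift along the tool's x, y, z in cm, then the turn, a rotation vector about the tool's x, y, z in degrees. In form: tx ty tz ax ay az; .... A call has 1 to 8 rows; each row shifts and turns the commanded pose from where the row before left it, along the tool's axes as they then stand; what a row does not reach is not made up. A row lasts 1/12 s, in which the tool goes at most 41.7 mm and 7.16 degrees, less where a joint would pass 70% of its speed; a pose out of reach is approached as far as the arm can. A call is refused whole if a number of a shift passes 4.17 or a number of a turn 7.16, either way. A call with a gripper value outside its range is refused whole. "claw" is the opening, from -1 (shut) to 1 (fully open), set as the call begins (left out, the last holds). The fingers move at their own pace and stop on an object; the grip force is fixed at half the most. Time passes only in rows, so rows that do not move let the fingers close. It gives the time, the measured TCP pose, the force and the opening at its end, in the units of the state.
- get_state(): the state, without advancing time (a new reading comes with each control period).
- snapshot(name): name is "scene" or "top"; returns a dict with "image" (480x640x3 uint8, red, green, blue), "fx", "fy", "cx", "cy" (pixels), "view" (4x4, takes a point from world to camera coordinates). Camera axes: x right, y down, z forward; pixel columns grow to the right and rows downward; lengths in m; the calibration is good to about 2 mm. A picture is of the moment at which its call begins. There is no depth.
- close_job(): hands the job in, once; it reports no verdict.
The state is a dict: "clock": time; "joint_positions": joint angles; "qd": joint speeds; "tau": joint torques, N m; "eef_pos": TCP position; "tool_rot": TCP orientation; "wrist_force": force on the tool from outside, world axes, zero at the start; "wrist_torque": the same for the moment, N m; "width": finger opening in m.
Only numpy, scipy, OpenCV 4.12 (cv2) and the standard library are available. Lean on these libraries where they do the work, as an engineer would, in place of code of your own. Each camera call takes 0.05 s, during which the arm holds its last target. There are 200 camera calls.

## Working session

There is one attempt and no reset: what is moved stays moved. The work goes in short steps, Python scripts to look and compute and a tool call to move; the robot and the scene stay as the last step left them, time stands still between calls to the robot, and variables do not carry over. Pictures are saved under pics/ and viewed, about 8 in all and at most 12, crops included, and the job is handed in when it is done.

Besides the shell and the picture viewer there is one more tool, called after "Call:" by a JSON object that holds its "api" and its "payload", one argument or row to a line. move_arm: Moves the arm, as the interface text tells. Its arguments: {"type":"object","properties":{"plan":{"type":"string"},"claw":{"type":"number"}},"required":["plan"]}

```bash
mkdir -p pics; ls; cat > h.py <<'E'
import numpy as np, cv2
from rig import get_state, snapshot, close_job
def snap(cam,name):
    s=snapshot(cam); cv2.imwrite('pics/'+name+'.png',s['image'][:,:,::-1]); 
    np.savez('pics/'+name+'.npz',**{k:np.array(v) for k,v in s.items()}); return s
def load(name): return np.load('pics/'+name+'.npz')
def ray(s,u,v,z):
    V=np.array(s['view']);R=V[:3,:3];t=V[:3,3];c=-R.T@t
    d=R.T@np.array([(u-s['cx'])/s['fx'],(v-s['cy'])/s['fy'],1]); return c+d*(z-c[2])/d[2]
def proj(s,p):
    V=np.array(s['view']);q=V[:3,:3]@np.array(p)+V[:3,3]; return np.array([s['fx']*q[0]/q[2]+s['cx'],s['fy']*q[1]/q[2]+s['cy']])
E
python3 - <<'E'
from h import *
a=snap('top','t0');b=snap('scene','s0')
for s in(a,b):
    V=np.array(s['view']);print(s['fx'],s['cx'],s['cy'],-V[:3,:3].T@V[:3,3]);print(V.round(2))
print(get_state())
E
```

```text
pics
464.1439144922728 317.7333881179767 240.91656681281844 [ 0.35915067 -0.05155737  0.94981765]
[[ 0.13 -0.99  0.   -0.1 ]
 [-0.97 -0.12 -0.22  0.55]
 [ 0.22  0.03 -0.98  0.85]
 [ 0.    0.    0.    1.  ]]
570.102758986625 316.19947698089965 246.984298586108 [1.07777421 0.61920296 1.18341804]
[[-0.78  0.63  0.01  0.44]
 [ 0.5   0.62 -0.61 -0.19]
 [-0.39 -0.47 -0.79  1.65]
 [ 0.    0.    0.    1.  ]]
{'clock': 0.1, 'joint_positions': array([-1.16364415e+00,  4.80733054e-01,  1.59678299e+00, -1.78919475e-05,
        1.06508129e+00, -4.66503898e-02]), 'qd': array([-0.0009471 , -0.0013013 , -0.00253391,  0.00121242, -0.00206132,
        0.00139299]), 'tau': array([ 5.50550467e-03, -9.52250004e+01, -4.31044471e+01, -2.83271356e-04,
        5.22930786e-03, -3.44832847e-05]), 'eef_pos': array([ 0.28480733, -0.58392142,  0.24977035]), 'tool_rot': array([ 8.48054781e-01, -5.29908329e-01, -4.17586570e-04, -2.79339558e-04]), 'wrist_force': array([-0.17576583,  0.35924848,  0.00878568]), 'wrist_torque': array([-0.01539293, -0.00339984,  0.0355466 ]), 'width': 0.08540083815434017}
```

View pics/t0.png

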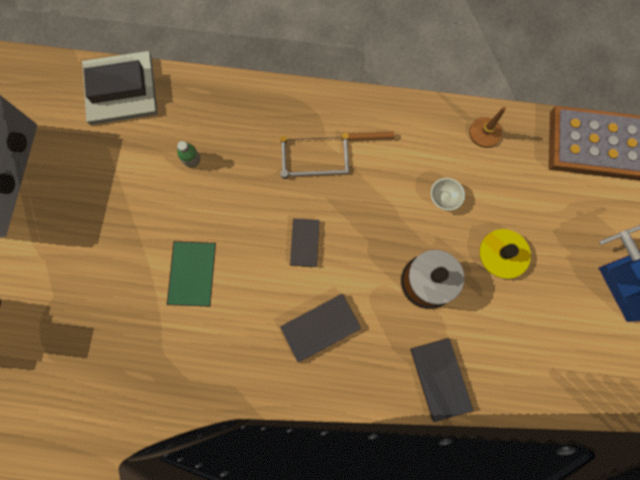

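View pics/s0.png

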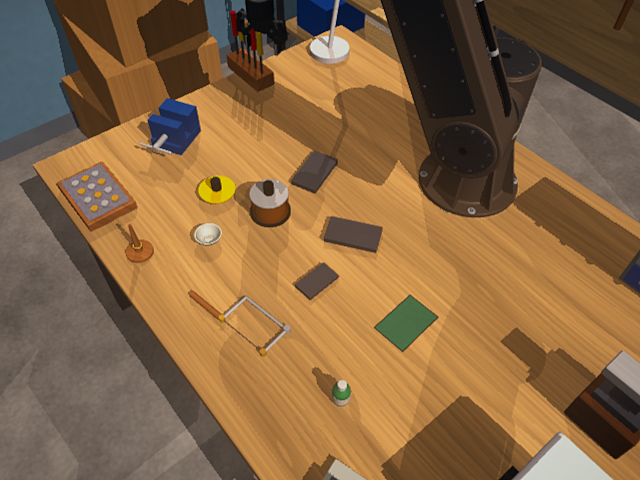

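Top view: the dark plates are at (305,243) small, (321,328) and (441,379) larger; the mat is at (191,273), the steel lid on the pot at (435,277), and the yellow decoy at (505,253). By scale, only the small one fits 100x56. I'll measure all of them and check in a crop.

```bash
cat >> h.py <<'E'
def region(s,seed,r,test,z):
    im=s['image'].astype(int); m=test(im).astype(np.uint8)
    u,v=seed; k=np.zeros_like(m); k[v-r:v+r,u-r:u+r]=1; m=m*k
    m=cv2.morphologyEx(m,cv2.MORPH_OPEN,np.ones((2,2),np.uint8))
    n,l,st,_=cv2.connectedComponentsWithStats(m); i=1+np.argmax(st[1:,4]); c,_=cv2.findContours((l==i).astype(np.uint8),0,cv2.CHAIN_APPROX_NONE)
    c=max(c,key=len)
    w=np.array([ray(s,float(p[0][0]),float(p[0][1]),z)[:2] for p in c],np.float32)
    (x,y),(a,b),t=cv2.minAreaRect(w*1000)
    if a<b: a,b,t=b,a,t+90
    return np.round([x,y,a,b,(t+90)%180-90],1)
dark=lambda im:(im.sum(2)<210)&(im[:,:,0]-im[:,:,2]<35)
green=lambda im:(im[:,:,1]>im[:,:,0]+5)|(im.sum(2)<130)
E
python3 - <<'E'
from h import *
t=load('t0');s=load('s0')
im=t['image']; print(im[243,305],im[328,321],im[273,191],im[300,240],s['image'][280,316])
for a,b in [((305,243),(316,281)),((321,328),(353,234)),((441,379),(314,171))]:
    print('plate',region(t,a,48,dark,.012),region(s,b,36,dark,.012))
print('mat',region(t,(191,273),45,green,0),region(s,(406,322),50,green,0))
print('lid knob top',ray(t,440,274,.111),'disc',ray(t,436,278,.077),ray(s,268,184,.111))
c=np.hstack([cv2.resize(t['image'][190:360,160:360],None,fx=2,fy=2,interpolation=2),cv2.resize(t['image'][220:305,390:490],None,fx=4,fy=4,interpolation=2)])
cv2.imwrite('pics/c1.png',c[:,:,::-1])
E
```

```text
[76 66 62] [70 67 63] [62 99 68] [179 135  78] [91 74 68]
plate [558.9  -1.5  94.7  52.    4.5] [614.   -9.3  11.6   3.8 -88.6]
plate [391.9 -55.7 139.3  77.3 -54.8] [426.3 -26.3 137.9  10.4 -54.7]
plate [ 323.7 -299.7  141.4   81.5   22.7] [ 326.9 -292.8  150.2   82.8   22.5]
mat [467.8 223.4 129.8  86.    5.1] [468.4 227.6 129.8  86.3   5.1]
lid knob top [ 0.51266117 -0.25684456  0.111     ] disc [ 0.51028289 -0.25819298  0.077     ] [ 0.51424457 -0.25833944  0.111     ]
```

View pics/c1.png

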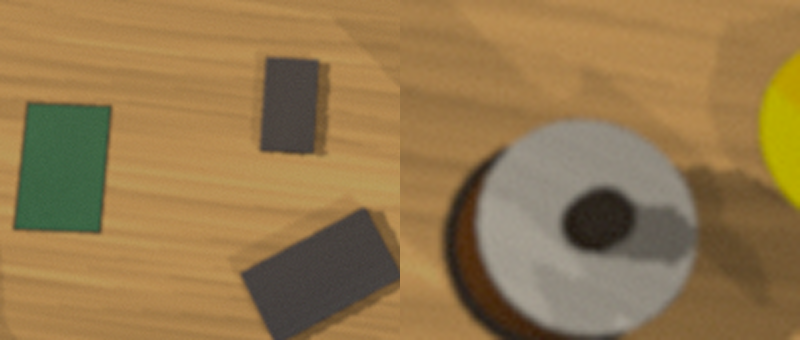

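The crop confirms it: the chosen plate is the small one (95x52 measured, 140x80 for the others). The steel lid on the amber pot is separate from the yellow one. I'll turn in place while travelling to above the plate.

Call:
{"api": "move_arm", "payload": {
  "plan": "0 0 0 0 0 7.1; 0 0 0 0 0 7.1; 0 0 0 0 0 7.1; -3.5 -2 0 0 0 0; -3.5 -2 0 0 0 0; -3.5 -2 0 0 0 0; -3.5 -2 0 0 0 0; -3.5 -2 0 0 0 0",
  "claw": 1
}}

```text
clock: 0.77
eef_pos: [0.3704, -0.3997, 0.25]
tool_rot: [0.735, -0.678, -0.0, -0.0]
wrist_force: [1.0, 0.2, 0.9]
width: 0.0851
```

```bash
cat >> h.py <<'E'
def rel(x,y,z,yaw=None):
    from scipy.spatial.transform import Rotation as Ro
    s=get_state();R=Ro.from_quat(s['tool_rot']).as_matrix();p=np.array(s['eef_pos'])
    print('t',s['clock'],'pos',p.round(4),'F',np.round(s['wrist_force'],1),'w',round(s['width'],4))
    print('yaw',np.degrees(np.arctan2(R[1,0],R[0,0])).round(2),'zaxis',R[:,2].round(4),'shift cm',(R.T@(np.array([x,y,z])-p)*100).round(2))
    if yaw is not None: print('turn z',(((np.degrees(np.arctan2(R[1,0],R[0,0]))-yaw)+90)%180-90).round(2))
E
python3 - <<'E'
from h import *
t=load('t0');s=load('s0')
dk=lambda im:(im.sum(2)<255)&(im[:,:,0]-im[:,:,2]<40)
print(region(t,(305,243),34,dk,.012),region(s,(316,281),30,dk,.012))
rel(.559,-.0015,.1,-85.5)
E
```

```text
[559.6  -0.7  98.5  54.4   4.2] [564.2   7.2 101.3  58.1   4.2]
t 0.7667 pos [ 0.3704 -0.3997  0.25  ] F [1.  0.2 0.9] w 0.0851
yaw -85.33 zaxis [-3.e-04  4.e-04 -1.e+00] shift cm [-38.15 -22.04  15.01]
turn z 0.17
```

Call:
{"api": "move_arm", "payload": {
  "plan": "-3.5 -2 0 0 0 0; -3.5 -2 0 0 0 0; -3.5 -2 0 0 0 0; -3.5 -2 0 0 0 0; -3.5 -2 0 0 0 0; -3.5 -2 0 0 0 0; -3.5 -2 0 0 0 0; -3.5 -2 0 0 0 0"
}}

```text
clock: 1.43
eef_pos: [0.5071, -0.1074, 0.2503]
tool_rot: [0.735, -0.678, -0.0, 0.0]
wrist_force: [1.2, 0.5, 0.5]
width: 0.0851
```

Call:
{"api": "move_arm", "payload": {
  "plan": "-3.4 -2 0 0 0 0; -3.4 -2 0 0 0 0; -3.4 -2 0 0 0 0; 0 0 4 0 0 0; 0 0 4 0 0 0; 0 0 4 0 0 0; 0 0 3 0 0 0; 0 0 0 0 0 0"
}}

```text
clock: 2.1
eef_pos: [0.5546, -0.0025, 0.095]
tool_rot: [0.736, -0.677, -0.003, 0.003]
wrist_force: [-2.9, -0.1, -0.4]
width: 0.0853
```

```bash
python3 - <<'E'
from h import *
rel(.560,.0005,.018,-85.8)
s=snap('scene','s1');t=snap('top','t1')
c=np.hstack([cv2.resize(s['image'][190:330,240:400],None,fx=2.5,fy=2.5),cv2.resize(t['image'][180:320,225:385],None,fx=2.5,fy=2.5)])
cv2.imwrite('pics/c2.png',c[:,:,::-1])
E
```

```text
t 2.1 pos [ 0.5546 -0.0025  0.095 ] F [-2.9 -0.1 -0.4] w 0.0853
yaw -85.29 zaxis [-8.7e-03  5.0e-04 -1.0e+00] shift cm [-0.24 -0.63  7.69]
turn z 0.51
```

View pics/c2.png

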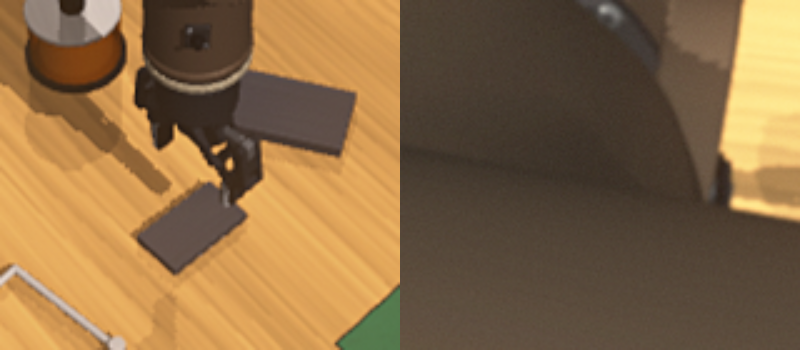

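The crop shows the gripper above the plate with its jaws across the width. Descending.

Call:
{"api": "move_arm", "payload": {
  "plan": "-0.2 -0.5 2 0 0 0.5; 0 0 2 0 0 0; 0 0 1.5 0 0 0; 0 0 1 0 0 0; 0 0 0.5 0 0 0; 0 0 0 0 0 0; 0 0 0 0 0 0"
}}

```text
clock: 2.78
eef_pos: [0.5638, -0.0005, 0.0314]
tool_rot: [0.733, -0.681, 0.001, -0.0]
wrist_force: [-0.6, 0.1, 0.5]
width: 0.0851
```

```bash
python3 - <<'E'
from h import *
rel(.560,.0005,.018,-85.8)
E
```

```text
t 2.7833 pos [ 5.638e-01 -5.000e-04  3.140e-02] F [-0.6  0.1  0.5] w 0.0851
yaw -85.81 zaxis [ 1.3e-03 -1.0e-04 -1.0e+00] shift cm [-0.13  0.37  1.34]
turn z -0.01
```

Call:
{"api": "move_arm", "payload": {
  "plan": "-0.1 0.3 0.7 0 0 0; 0 0 0.6 0 0 0; 0 0 0 0 0 0; 0 0 0 0 0 0"
}}

```text
clock: 3.12
eef_pos: [0.5597, 0.0004, 0.0171]
tool_rot: [0.733, -0.681, -0.0, 0.0]
wrist_force: [0.4, 0.5, -0.5]
width: 0.0853
```

Call:
{"api": "move_arm", "payload": {
  "plan": "0 0 0 0 0 0; 0 0 0 0 0 0; 0 0 0 0 0 0; 0 0 0 0 0 0; 0 0 0 0 0 0; 0 0 0 0 0 0; 0 0 0 0 0 0; 0 0 0 0 0 0",
  "claw": -1
}}

```text
clock: 3.78
eef_pos: [0.5602, 0.0003, 0.0179]
tool_rot: [0.733, -0.681, 0.0, -0.0]
wrist_force: [-2.4, 0.1, 10.0]
width: 0.0541
```

```bash
python3 - <<'E'
from h import *
rel(.468,.2245,.018,-84.9)
s=snap('scene','s2')
c=cv2.resize(s['image'][180:330,230:430],None,fx=4,fy=4)
cv2.imwrite('pics/c3.png',c[:,:,::-1])
E
```

```text
t 3.7833 pos [5.602e-01 3.000e-04 1.790e-02] F [-2.4  0.1 10. ] w 0.0541
yaw -85.8 zaxis [ 5.e-04 -0.e+00 -1.e+00] shift cm [-2.303e+01  7.550e+00 -2.000e-02]
turn z -0.9
```

View pics/c3.png

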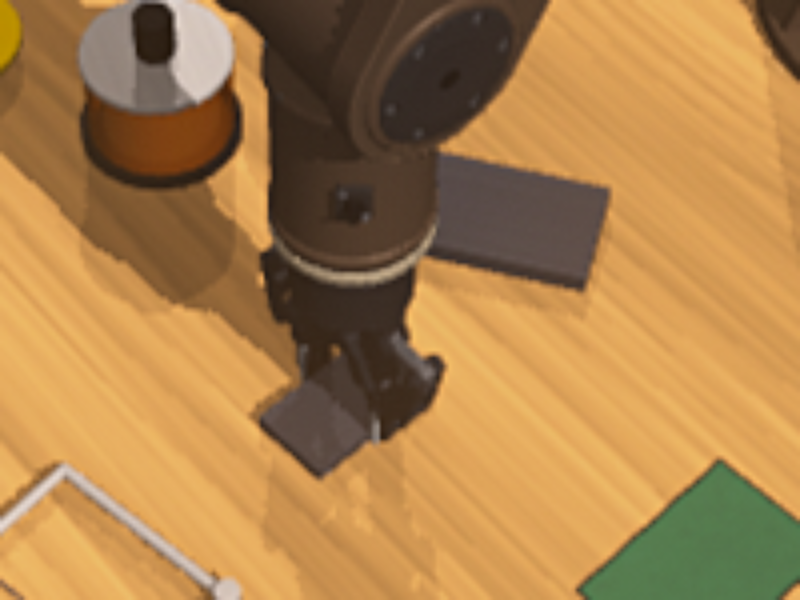

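The plate is gripped (width 54 mm, jaws across it). Sliding it now.

Call:
{"api": "move_arm", "payload": {
  "plan": "-0.8 0.3 0 0 0 0; -1.6 0.5 0 0 0 0; -2.2 0.7 0 0 0 -0.3; -2.2 0.7 0 0 0 -0.3; -2.2 0.7 0 0 0 -0.3; -2.2 0.7 0 0 0 0; -2.2 0.7 0 0 0 0; -2.2 0.7 0 0 0 0"
}}

```text
clock: 4.5
eef_pos: [0.4979, 0.1525, 0.0179]
tool_rot: [0.738, -0.675, 0.001, -0.001]
wrist_force: [2.6, -6.1, 6.2]
width: 0.0542
```

Call:
{"api": "move_arm", "payload": {
  "plan": "-2.2 0.7 0 0 0 0; -2.2 0.7 0 0 0 0; -1.6 0.5 0 0 0 0; -0.8 0.3 0 0 0 0; 0 0 0 0 0 0; 0 0 0 0 0 0; 0 0 0 0 0 0"
}}

```text
clock: 5.08
eef_pos: [0.4697, 0.2184, 0.0179]
tool_rot: [0.738, -0.675, 0.0, -0.001]
wrist_force: [-3.0, 6.9, 8.8]
width: 0.0541
```

```bash
python3 - <<'E'
from h import *
rel(.468,.2245,.018,-84.9)
E
```

```text
t 5.0833 pos [0.4697 0.2184 0.0179] F [-3.   6.9  8.8] w 0.0541
yaw -84.87 zaxis [ 1.1e-03  8.0e-04 -1.0e+00] shift cm [-0.62  0.11 -0.01]
turn z 0.03
```

Nudge the last 6 mm, release gently, then retreat up.

Call:
{"api": "move_arm", "payload": {
  "plan": "-0.3 0.1 0 0 0 0; -0.3 0 0 0 0 0; 0 0 0 0 0 0; 0 0 0 0 0 0"
}}

```text
clock: 5.42
eef_pos: [0.4682, 0.2236, 0.0179]
tool_rot: [0.738, -0.675, 0.0, -0.0]
wrist_force: [-2.4, -0.5, 9.2]
width: 0.0541
```

Call:
{"api": "move_arm", "payload": {
  "plan": "0 0 0 0 0 0; 0 0 0 0 0 0; 0 0 0 0 0 0; 0 0 0 0 0 0; 0 0 0 0 0 0; 0 0 0 0 0 0; 0 0 0 0 0 0; 0 0 0 0 0 0",
  "claw": 1
}}

```text
clock: 6.08
eef_pos: [0.4678, 0.2234, 0.0173]
tool_rot: [0.738, -0.675, -0.0, 0.0]
wrist_force: [0.9, 0.2, -0.3]
width: 0.0854
```

Call:
{"api": "move_arm", "payload": {
  "plan": "0 0 -1 0 0 0; 0 0 -2 0 0 0; 0 0 -4 0 0 0; 0 0 -4 0 0 0; 0 0 -4 0 0 0; 0 0 -4 0 0 0; 0 0 -3 0 0 0; 4 0 0 0 0 0"
}}

```text
clock: 6.75
eef_pos: [0.4742, 0.1882, 0.2442]
tool_rot: [0.739, -0.674, 0.002, -0.005]
wrist_force: [2.2, -1.6, -0.2]
width: 0.0855
```

Call:
{"api": "move_arm", "payload": {
  "plan": "4 0 0 0 0 0; 4 0 0 0 0 0; 4 0 0 0 0 0; 4 0 0 0 0 0; 4 0 0 0 0 0; 4 0 0 0 0 0; 0 0 0 0 0 0; 0 0 0 0 0 0"
}}

```text
clock: 7.42
eef_pos: [0.4926, -0.0575, 0.2379]
tool_rot: [0.737, -0.676, 0.0, -0.0]
wrist_force: [0.2, -0.3, 0.6]
width: 0.0854
```

```bash
python3 - <<'E'
from h import *
rel(.513,-.258,.15)
s=snap('scene','s3');t=snap('top','t3')
dk=lambda im:(im.sum(2)<255)&(im[:,:,0]-im[:,:,2]<40)&(im[:,:,1]<im[:,:,0]+6)
print(region(t,(191,273),45,dk,.012),region(s,(406,322),50,dk,.012))
c=np.hstack([cv2.resize(s['image'][260:380,340:480],None,fx=2.8,fy=2.8),cv2.resize(t['image'][210:330,120:260],None,fx=2.8,fy=2.8)])
cv2.imwrite('pics/c4.png',c[:,:,::-1])
E
```

```text
t 7.4167 pos [ 0.4926 -0.0575  0.2379] F [ 0.2 -0.3  0.6] w 0.0854
yaw -85.12 zaxis [ 4.e-04 -1.e-04 -1.e+00] shift cm [20.15 -0.33  8.79]
[469.5 218.9 182.5 179.6   8.3] [472.9 228.1 104.8  59.7   4.8]
```

View pics/c4.png

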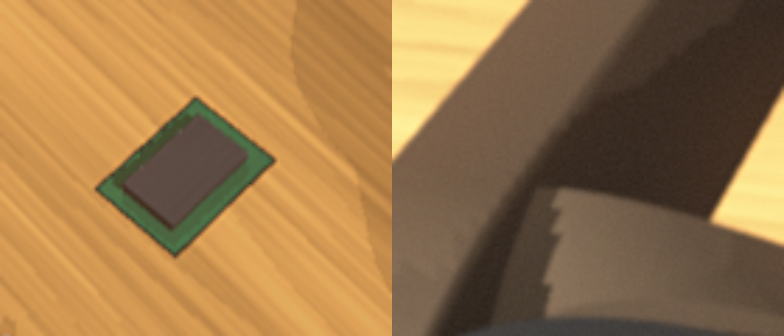

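The plate lies inside the green border on all sides, square with the mat (4.8° against 5.1°). Next, the lid axis from the first images.

```bash
python3 - <<'E'
from h import *
for n,(u,v),r in (('t0',(435,277),40),('s0',(269,196),30)):
    s=load(n);im=s['image'].astype(int)
    m=((im.max(2)-im.min(2)<32)&(im.sum(2)>230)).astype(np.uint8);k=np.zeros_like(m);k[v-r:v+r,u-r:u+r]=1;m*=k
    nn,l,st,_=cv2.connectedComponentsWithStats(m);i=1+np.argmax(st[1:,4]);pts=np.argwhere(l==i)[:,::-1].astype(np.int32)
    h=cv2.convexHull(pts)[:,0].astype(float)
    w=np.array([ray(s,a,b,.077)[:2] for a,b in h],np.float32)*1000
    (x,y),R=cv2.minEnclosingCircle(w);print(n,'disc',x,y,2*R,cv2.fitEllipse(w))
    # knob
    m=((im.sum(2)<130)).astype(np.uint8)*k
    m[v+8:]=0
    nn,l,st,c=cv2.connectedComponentsWithStats(m)
    for j in range(1,nn):
        if st[j,4]>20:print('knob',st[j],c[j],ray(s,*c[j],.094 if n=='s0' else .1))
rel(.5125,-.258,.15)
E
```

```text
t0 disc 513.3162841796875 -258.2995910644531 105.17162322998047 ((513.0737915039062, -257.99468994140625), (102.28272247314453, 104.73226928710938), 14.412008285522461)
knob [402 261  10  24  51] [404.74509804 273.66666667] [ 0.50697228 -0.19489668  0.1       ]
knob [432 268  16  14 170] [439.34117647 274.69411765] [ 0.51322718 -0.25842136  0.1       ]
s0 disc 515.8621215820312 -258.9317626953125 103.48416137695312 ((515.2124633789062, -258.5919494628906), (100.76414489746094, 102.86917877197266), 161.2139892578125)
knob [263 181  10  15 119] [267.94117647 187.80672269] [ 0.5136023  -0.26118594  0.094     ]
t 7.5167 pos [ 0.4924 -0.0553  0.2377] F [ 0.3  0.1 -0.1] w 0.0855
yaw -84.94 zaxis [-0.e+00  3.e-04 -1.e+00] shift cm [20.38 -0.21  8.76]
```

Call:
{"api": "move_arm", "payload": {
  "plan": "3.4 0 0 0 0 0; 3.4 -0.1 0 0 0 0; 3.4 -0.1 0 0 0 0; 3.4 -0.1 0 0 0 0; 3.4 -0.1 0 0 0 0; 3.4 0 2 0 0 0; 0 0 3.5 0 0 0; 0 0 3 0 0 0"
}}

```text
clock: 8.18
eef_pos: [0.5157, -0.2587, 0.1516]
tool_rot: [0.738, -0.675, 0.001, -0.0]
wrist_force: [-0.2, -0.6, -0.6]
width: 0.0852
```

Call:
{"api": "move_arm", "payload": {
  "plan": "0 0 0 0 0 0; 0 0 0 0 0 0; 0 0 0 0 0 0"
}}

```text
clock: 8.43
eef_pos: [0.5159, -0.2575, 0.1538]
tool_rot: [0.738, -0.674, 0.0, -0.0]
wrist_force: [-0.2, -0.1, -0.1]
width: 0.0856
```

```bash
python3 - <<'E'
from h import *
rel(.514,-.2585,.102)
s=snap('scene','s4');t=snap('top','t4')
c=np.hstack([cv2.resize(s['image'][130:250,200:340],None,fx=2.8,fy=2.8),cv2.resize(t['image'][210:330,365:505],None,fx=2.8,fy=2.8)])
cv2.imwrite('pics/c5.png',c[:,:,::-1])
E
```

```text
t 8.4333 pos [ 0.5159 -0.2575  0.1538] F [-0.2 -0.1 -0.1] w 0.0856
yaw -84.8 zaxis [ 9.e-04 -4.e-04 -1.e+00] shift cm [0.08 0.2  5.18]
```

View pics/c5.png

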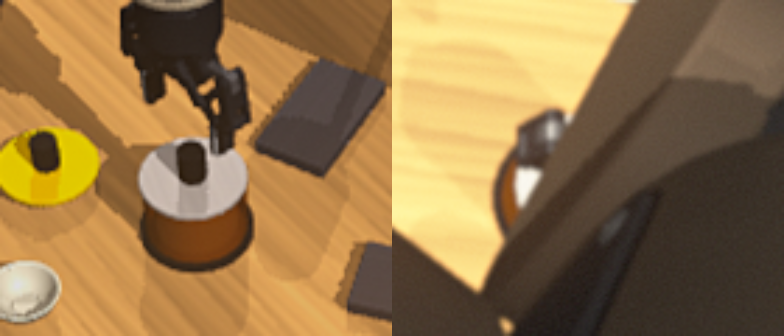

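The steel lid's knob is at about (190,160) in the left crop, with the gripper above it and the jaws either side. The yellow lid is clear. Descending, then closing.

Call:
{"api": "move_arm", "payload": {
  "plan": "0.1 0.2 1.5 0 0 0; 0 0 1.5 0 0 0; 0 0 1.2 0 0 0; 0 0 0.8 0 0 0; 0 0 0 0 0 0; 0 0 0 0 0 0; 0 0 0 0 0 0"
}}

```text
clock: 9.12
eef_pos: [0.5134, -0.2597, 0.103]
tool_rot: [0.738, -0.675, 0.0, -0.0]
wrist_force: [0.3, -0.0, -0.9]
width: 0.0854
```

```bash
python3 - <<'E'
from h import *
rel(.514,-.2585,.102)
E
```

```text
t 9.1167 pos [ 0.5134 -0.2597  0.103 ] F [ 0.3 -0.  -0.9] w 0.0854
yaw -84.89 zaxis [ 7.e-04 -4.e-04 -1.e+00] shift cm [-0.12 -0.07  0.1 ]
```

Call:
{"api": "move_arm", "payload": {
  "plan": "0 0 0 0 0 0; 0 0 0 0 0 0; 0 0 0 0 0 0; 0 0 0 0 0 0; 0 0 0 0 0 0; 0 0 0 0 0 0; 0 0 0 0 0 0; 0 0 0 0 0 0",
  "claw": -1
}}

```text
clock: 9.78
eef_pos: [0.5131, -0.2596, 0.1027]
tool_rot: [0.738, -0.675, 0.0, -0.0]
wrist_force: [-2.7, 0.9, 6.6]
width: 0.0264
```

Call:
{"api": "move_arm", "payload": {
  "plan": "0 0 0 0 0 0; 0 0 0 0 0 0; 0 0 0 0 0 0; 0 0 0 0 0 0"
}}

```text
clock: 10.12
eef_pos: [0.5131, -0.2597, 0.1027]
tool_rot: [0.738, -0.675, 0.0, -0.0]
wrist_force: [-3.3, 0.6, 7.4]
width: 0.0261
```

```bash
python3 - <<'E'
from h import *
rel(.514,-.2585,.102)
E
```

```text
t 10.1167 pos [ 0.5131 -0.2597  0.1027] F [-3.3  0.6  7.4] w 0.0261
yaw -84.9 zaxis [ 4.e-04 -3.e-04 -1.e+00] shift cm [-0.11 -0.1   0.07]
```

Knob gripped (26 mm on a 28 mm knob, side force small). Slow straight pull, 6 mm/s.

Call:
{"api": "move_arm", "payload": {
  "plan": "0 0 -0.05 0 0 0; 0 0 -0.05 0 0 0; 0 0 -0.05 0 0 0; 0 0 -0.05 0 0 0; 0 0 -0.05 0 0 0; 0 0 -0.05 0 0 0; 0 0 -0.05 0 0 0; 0 0 -0.05 0 0 0"
}}

```text
clock: 10.78
eef_pos: [0.5123, -0.2591, 0.1057]
tool_rot: [0.738, -0.675, -0.001, 0.0]
wrist_force: [-1.5, -3.7, -21.5]
width: 0.026
```

Call:
{"api": "move_arm", "payload": {
  "plan": "0 0 -0.05 0 0 0; 0 0 -0.05 0 0 0; 0 0 -0.05 0 0 0; 0 0 -0.05 0 0 0; 0 0 -0.05 0 0 0; 0 0 -0.05 0 0 0; 0 0 -0.05 0 0 0; 0 0 -0.05 0 0 0"
}}

```text
clock: 11.45
eef_pos: [0.5136, -0.2598, 0.1109]
tool_rot: [0.738, -0.675, 0.001, -0.0]
wrist_force: [-0.4, 0.6, -7.6]
width: 0.0262
```

Call:
{"api": "move_arm", "payload": {
  "plan": "0 0 -0.05 0 0 0; 0 0 -0.05 0 0 0; 0 0 -0.05 0 0 0; 0 0 -0.05 0 0 0; 0 0 -0.05 0 0 0; 0 0 -0.05 0 0 0; 0 0 -0.05 0 0 0; 0 0 -0.05 0 0 0"
}}

```text
clock: 12.12
eef_pos: [0.5135, -0.2599, 0.1149]
tool_rot: [0.738, -0.675, 0.001, -0.0]
wrist_force: [0.4, -1.3, 0.8]
width: 0.0261
```

```bash
python3 - <<'E'
from h import *
rel(.5131,-.2597,.1227)
s=snap('scene','s5')
c=cv2.resize(s['image'][130:250,200:340],None,fx=4,fy=4)
cv2.imwrite('pics/c6.png',c[:,:,::-1])
E
```

```text
t 12.1167 pos [ 0.5135 -0.2599  0.1149] F [ 0.4 -1.3  0.8] w 0.0261
yaw -84.9 zaxis [ 1.2e-03 -8.0e-04 -1.0e+00] shift cm [-0.03  0.04 -0.78]
```

View pics/c6.png

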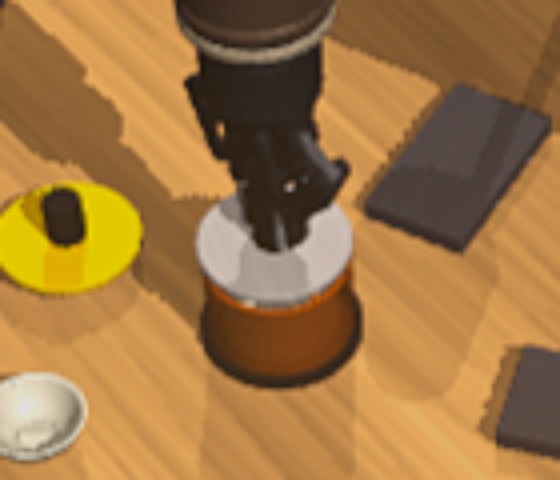

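The lid is level and has risen about 12 mm with the gripper; the peak (21 N) is past. Continuing at the same pace.

Call:
{"api": "move_arm", "payload": {
  "plan": "0 0 -0.05 0 0 0; 0 0 -0.05 0 0 0; 0 0 -0.05 0 0 0; 0 0 -0.05 0 0 0; 0 0 -0.05 0 0 0; 0 0 -0.05 0 0 0; 0 0 -0.05 0 0 0; 0 0 -0.05 0 0 0"
}}

```text
clock: 12.83
eef_pos: [0.5129, -0.2595, 0.1183]
tool_rot: [0.738, -0.675, -0.0, 0.0]
wrist_force: [0.4, 0.2, -2.0]
width: 0.0259
```

Call:
{"api": "move_arm", "payload": {
  "plan": "0 0 -0.05 0 0 0; 0 0 -0.05 0 0 0; 0 0 -0.05 0 0 0; 0 0 -0.05 0 0 0; 0 0 -0.05 0 0 0; 0 0 -0.05 0 0 0; 0 0 -0.05 0 0 0; 0 0 0 0 0 0"
}}

```text
clock: 13.5
eef_pos: [0.513, -0.2596, 0.1219]
tool_rot: [0.738, -0.675, 0.0, -0.0]
wrist_force: [0.2, -0.2, -2.9]
width: 0.026
```

```bash
python3 - <<'E'
from h import *
rel(.5131,-.2597,.1227)
s=snap('scene','s6')
for n,g in (('s0',0),('s6',.02)):
    q=load(n);im=q['image'].astype(int);u,v,r=269,192,34
    m=((im.max(2)-im.min(2)<32)&(im.sum(2)>230)).astype(np.uint8);k=np.zeros_like(m);k[v-r:v+r,u-r:u+r]=1;m*=k
    nn,l,st,_=cv2.connectedComponentsWithStats(m);i=1+np.argmax(st[1:,4]);print(n,st[i],'expected front edge',proj(q,(.514+.0337,-.2585+.0396,.07+g)),proj(q,(.514+.0337,-.2585+.0396,.077+g)))
c=cv2.resize(s['image'][130:250,200:340],None,fx=4,fy=4,interpolation=2)
cv2.imwrite('pics/c7.png',c[:,:,::-1])
E
```

```text
t 13.5 pos [ 0.513  -0.2596  0.1219] F [ 0.2 -0.2 -2.9] w 0.026
yaw -84.9 zaxis [ 1.e-04 -0.e+00 -1.e+00] shift cm [ 0.01 -0.01 -0.08]
s0 [250 180  38  28 716] expected front edge [267.51275178 209.40729211] [267.35025084 207.61264453]
s6 [249 176  39  31 708] expected front edge [267.04520885 204.24378477] [266.87917742 202.4101467 ]
```

View pics/c7.png

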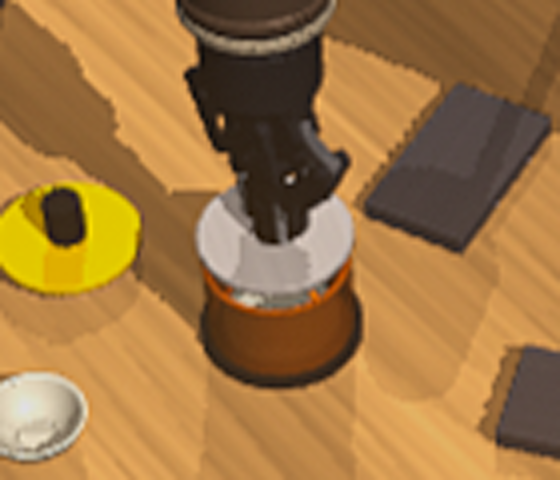

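The lid is level over the mouth, rim and parts visible below it. Its front edge at row ~203 matches a 20 mm gap (expected 204), and only its weight remains (2.9 N). A final 0.8 mm, settle, and check.

Call:
{"api": "move_arm", "payload": {
  "plan": "0 0 -0.04 0 0 0; 0 0 -0.04 0 0 0; 0 0 0 0 0 0; 0 0 0 0 0 0; 0 0 0 0 0 0; 0 0 0 0 0 0"
}}

```text
clock: 14.05
eef_pos: [0.513, -0.2595, 0.1226]
tool_rot: [0.738, -0.675, -0.0, 0.0]
wrist_force: [0.4, 0.8, -2.7]
width: 0.0263
```

```bash
python3 - <<'E'
from h import *
rel(.5131,-.2597,.1227)
s=snap('scene','s7')
dk=lambda im:(im.sum(2)<255)&(im[:,:,0]-im[:,:,2]<40)&(im[:,:,1]<im[:,:,0]+6)
print('plate',region(s,(406,322),50,dk,.012),'mat(s0)',region(load('s0'),(406,322),50,green,0))
print(close_job())
E
```

```text
t 14.05 pos [ 0.513  -0.2595  0.1226] F [ 0.4  0.8 -2.7] w 0.0263
yaw -84.9 zaxis [-0.  0. -1.] shift cm [ 0.02 -0.01 -0.01]
plate [472.8 228.1 104.8  59.6   5. ] mat(s0) [468.4 227.6 129.8  86.3   5.1]
the job is handed in; nothing more can be done
None
```

I slid the small plate flat onto the green mat and let it go, then pulled the pot's lid slowly off its seal. I handed in at 14 s of the 51 s allowed, holding the lid level over the pot.

- **Plate:** it sits wholly on the mat, within about 5 mm of its centre and at 5.0° against the mat's 5.1°. In the scene camera it measures about 4 mm too large each way, because its side faces show. The arm blocked the top camera, so it could not confirm the placing.
- **Lid:** it rose 19.9 mm by the arm's reading, and the image agrees with a gap of about 20 mm. The highest pull I read was 21 N, which includes the lid's weight. At the end only the lid's weight remained, 2.7 N.
- **Other objects:** I kept the saw, bottle, dish and yellow lid out of the arm's path, but took no final measurement of them.

No check failed.

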